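# Swap the wrong paint jar in the flower kit

## Task

The wooden three-bay kit rack should hold one red, one yellow and one green paint jar in any order, but one of its jars is another colour. Lift the wrong jar out, stand it in the mouth of the blue returns lane and slide it along, past the red sprung pawl, until the pawl snaps shut behind it; then bring the missing colour from the grey stock rack and sit it squarely down in the empty bay of the kit. Leave every other jar and everything else on the table where it is.

Things in the scene. Friction and masses are not known exactly. Their poses are not given: they have to be found in the camera images.
- jar_red: Closed paint jar with a red body, pink lid and a red dab on the lid: cylinder 56 mm in diameter and 62 mm high, then the lid 52 mm in diameter, 78 mm high over all, 0.13 to 0.25 kg. Origin: centre of its underside; z runs along its axis towards the lid. One of the three kit colours.
- jar_yellow: Closed paint jar with a yellow body, pink lid and a yellow dab on the lid: cylinder 56 mm in diameter and 62 mm high, then the lid 52 mm in diameter, 78 mm high over all, 0.13 to 0.25 kg. Origin: centre of its underside; z runs along its axis towards the lid. One of the three kit colours.
- jar_green: Closed paint jar with a green body, pink lid and a green dab on the lid: cylinder 56 mm in diameter and 62 mm high, then the lid 52 mm in diameter, 78 mm high over all, 0.13 to 0.25 kg. Origin: centre of its underside; z runs along its axis towards the lid. One of the three kit colours.
- jar_blue: Closed paint jar with a blue body, pink lid and a blue dab on the lid: cylinder 56 mm in diameter and 62 mm high, then the lid 52 mm in diameter, 78 mm high over all, 0.13 to 0.25 kg. Origin: centre of its underside; z runs along its axis towards the lid. Not one of the kit colours.
- jar_black: Closed paint jar with a black body, pink lid and a black dab on the lid: cylinder 56 mm in diameter and 62 mm high, then the lid 52 mm in diameter, 78 mm high over all, 0.13 to 0.25 kg. Origin: centre of its underside; z runs along its axis towards the lid. Not one of the kit colours.
- bay_1_seat (a point): Floor centre of a light wooden bay of the three-bay kit rack (number: no meaning), 42 mm above the table; a jar's origin belongs here. z: bay axis, leaning 25 deg from vertical towards the robot; y: along the row (pitch 92 mm); x: uphill along the floor, away from the robot. Inside 74 mm wide in y; 6 mm walls; front lip 31 mm away on -x; back open; walls and lip rise 20 mm along z.
- bay_2_seat (a point): Floor centre of a light wooden bay of the three-bay kit rack (number: no meaning), 42 mm above the table; a jar's origin belongs here. z: bay axis, leaning 25 deg from vertical towards the robot; y: along the row (pitch 92 mm); x: uphill along the floor, away from the robot. Inside 74 mm wide in y; 6 mm walls; front lip 31 mm away on -x; back open; walls and lip rise 20 mm along z.
- bay_3_seat (a point): Floor centre of a light wooden bay of the three-bay kit rack (number: no meaning), 42 mm above the table; a jar's origin belongs here. z: bay axis, leaning 25 deg from vertical towards the robot; y: along the row (pitch 92 mm); x: uphill along the floor, away from the robot. Inside 74 mm wide in y; 6 mm walls; front lip 31 mm away on -x; back open; walls and lip rise 20 mm along z.
- stock_1_seat (a point): Floor centre of a grey plastic bay of the two-bay stock rack (number: no meaning), 42 mm above the table; a jar's origin belongs here. z: bay axis, leaning 25 deg from vertical towards the robot; y: along the row (pitch 92 mm); x: uphill along the floor, away from the robot. Inside 74 mm wide in y; 6 mm walls; front lip 31 mm away on -x; back open; walls and lip rise 20 mm along z.
- stock_2_seat (a point): Floor centre of a grey plastic bay of the two-bay stock rack (number: no meaning), 42 mm above the table; a jar's origin belongs here. z: bay axis, leaning 25 deg from vertical towards the robot; y: along the row (pitch 92 mm); x: uphill along the floor, away from the robot. Inside 74 mm wide in y; 6 mm walls; front lip 31 mm away on -x; back open; walls and lip rise 20 mm along z.
- lane: Blue-railed returns lane, 216 mm long, 100 mm wide, fixed. Origin: centre of its underside on the table; x runs along the lane from its open mouth (x = -108 mm) to the end wall (inner face at x = +96 mm); z up. White floor 6 mm thick; rails rise to 28 mm above the table and stand 68 mm apart inside, centred on y = 0; open on top.
- lane_mouth (a point): On the lane's floor, 72 mm before its centre: a jar standing upright here is clear of the pawl.
- lane_home (a point): On the lane's floor, 58 mm past its centre: a jar standing here is behind the pawl, 10 mm short of the end wall. A jar is through once its axis is about 35 mm past the lane's centre.
- pawl (a joint): Red sprung pawl, 46 mm long, top 25 mm above the table, pivoted at the lane's +y rail 26 mm before the lane's centre. 0 rad: shut, slanting 45 deg across the lane towards the end wall, tip 7 mm past the centre. Grows to 0.95 as a jar moving along +x pushes it aside (under 3 N); springs back behind the jar and blocks its return.
- brush: Paint brush lying flat, 180 mm long, orange handle; a bystander. Origin: about the middle of the brush.
- glue: White glue bottle with orange cap, 38 mm across, 110 mm high; a bystander. Origin: centre of its underside.
- cup: Small white ceramic cup, 60 mm across, 50 mm high; a bystander. Origin: centre of its underside.
- sander: Cork sanding block 70 x 45 x 28 mm; a bystander. Origin: centre of its underside.
- birdhouse: Red and white craft birdhouse, about 160 mm across, 195 mm high; a bystander. Origin: centre of its underside.
- brush_mug: Blue mug full of brushes, 68 mm across, 190 mm high with the brushes; a bystander. Origin: centre of its underside.

How it is judged:
On the way, in this order (a step that is already met when the one before it is completed fails the run):
1. The wrong jar, low in the lane, pushes the pawl aside (((value of joint pawl above 0.25 rad and x of jar_blue in the frame of lane between -0.035 and 0.03 m and y of jar_blue in the frame of lane between -0.012 and 0.012 m and z of jar_blue in the frame of lane below 0.025 m) or (value of joint pawl above 0.25 rad and x of jar_black in the frame of lane between -0.035 and 0.03 m and y of jar_black in the frame of lane between -0.012 and 0.012 m and z of jar_black in the frame of lane below 0.025 m))).
2. The wrong jar is through and the pawl has snapped shut behind it (((x of jar_blue in the frame of lane between 0.028 and 0.08 m and y of jar_blue in the frame of lane between -0.012 and 0.012 m and z of jar_blue in the frame of lane below 0.014 m and angle between jar_blue's own z axis and vertical below 0.12 rad and value of joint pawl below 0.15 rad) or (x of jar_black in the frame of lane between 0.028 and 0.08 m and y of jar_black in the frame of lane between -0.012 and 0.012 m and z of jar_black in the frame of lane below 0.014 m and angle between jar_black's own z axis and vertical below 0.12 rad and value of joint pawl below 0.15 rad))), for 0.2 s.
At the end, for the whole second after the job is handed in: Red, yellow and green jars each sit in a kit bay (within 15 mm of a seat point, 0.15 rad of its axis); the wrong jar stands upright in the lane over 28 mm past its centre, pawl under 0.15 rad; jars at rest; the other non-kit jar left in stock (((distance between jar_red and bay_1_seat below 0.015 m and angle between the z axis of jar_red and the z axis of bay_1_seat, either way round below 0.15 rad) or (distance between jar_red and bay_2_seat below 0.015 m and angle between the z axis of jar_red and the z axis of bay_2_seat, either way round below 0.15 rad) or (distance between jar_red and bay_3_seat below 0.015 m and angle between the z axis of jar_red and the z axis of bay_3_seat, either way round below 0.15 rad)) and ((distance between jar_yellow and bay_1_seat below 0.015 m and angle between the z axis of jar_yellow and the z axis of bay_1_seat, either way round below 0.15 rad) or (distance between jar_yellow and bay_2_seat below 0.015 m and angle between the z axis of jar_yellow and the z axis of bay_2_seat, either way round below 0.15 rad) or (distance between jar_yellow and bay_3_seat below 0.015 m and angle between the z axis of jar_yellow and the z axis of bay_3_seat, either way round below 0.15 rad)) and ((distance between jar_green and bay_1_seat below 0.015 m and angle between the z axis of jar_green and the z axis of bay_1_seat, either way round below 0.15 rad) or (distance between jar_green and bay_2_seat below 0.015 m and angle between the z axis of jar_green and the z axis of bay_2_seat, either way round below 0.15 rad) or (distance between jar_green and bay_3_seat below 0.015 m and angle between the z axis of jar_green and the z axis of bay_3_seat, either way round below 0.15 rad)) and ((x of jar_blue in the frame of lane between 0.028 and 0.08 m and y of jar_blue in the frame of lane between -0.012 and 0.012 m and z of jar_blue in the frame of lane below 0.014 m and angle between jar_blue's own z axis and vertical below 0.12 rad and value of joint pawl below 0.15 rad) or (x of jar_black in the frame of lane between 0.028 and 0.08 m and y of jar_black in the frame of lane between -0.012 and 0.012 m and z of jar_black in the frame of lane below 0.014 m and angle between jar_black's own z axis and vertical below 0.12 rad and value of joint pawl below 0.15 rad)) and linear speed of each of jar_red, jar_yellow, jar_green, jar_blue, jar_black below 0.02 m/s); the robot touches nothing.
It fails at once if The jar of a non-kit colour in the stock rack is moved as well (both non-kit jars moved over 30 mm) (distance of each of jar_blue, jar_black from where it was at the start of the episode above 0.03 m).
It fails at once if A correct jar of the kit is moved (two kit-colour jars moved over 30 mm) (distance of each of jar_red, jar_yellow from where it was at the start of the episode above 0.03 m or distance of each of jar_red, jar_green from where it was at the start of the episode above 0.03 m or distance of each of jar_yellow, jar_green from where it was at the start of the episode above 0.03 m).
It fails at once if A bystander is pushed more than 40 mm or knocked over (distance of any of brush, glue, cup, sander, birdhouse, brush_mug from where it was at the start of the episode above 0.04 m or angle between any of glue, cup, sander, birdhouse, brush_mug's own z axis and vertical above 0.5 rad).
It also fails if it takes over 72 s, if anything falls off the work surface, if the arm or the gripper's body presses on something with over 40 N, if the wrist force passes 120 N, or if a joint passes its speed limit or range.

## Robot

A 6-joint arm with a two-finger parallel gripper is mounted at the origin on the work surface. World frame = base frame: x ahead of the robot, y to its left, z up, the work surface at z = 0. Lengths are in m, angles in rad, forces in N, time in s.
With the tool pointing down it reaches from about 0.325 to 0.85 m from the base axis. Payload 4.4 kg.
Tool frame: the origin (TCP) lies between the finger pads; the fingertips stand 22 mm ahead of it and the grasp point (between the pads) lies 3 mm ahead of it; z points along the fingers, y is the line along which they close (so a half turn about z gives the same grasp; the last joint's range is limited). The gripper opens to 94 mm and grips with 3 to 60 N. Pads are 16 mm wide; open, the fingers measure 119 mm over their backs; the gripper's body (75 mm by 177 mm) begins 78 mm behind the grasp point.
Start: joints at [-1.492, 0.207, 1.542, -0, 1.393, -0.15], TCP at [0.13, -0.56, 0.193] pointing down, gripper open.
Joint ranges: [-2.73, 2.73], [-0.86, 2.22], [0.23, 2.46], [-1.11, 4.25], [0.08, 2.63], [-2.82, 2.82]. Speed limits (rad/s): [2.79, 2.79, 3.14, 3.14, 3.14, 3.14].

## Interface

Orientations are given as [roll, pitch, yaw] about the fixed x, y, z axes, in that order (R = Rz(yaw) Ry(pitch) Rx(roll)).
In Python, from station import arm, vision gives the robot as it stands. The module is installed in compiled form; this text tells all that it offers.
- The arm moves only by the tool apply_moves, never from a script. Its argument "commands" is a list of rows, each a list of 2 entries, a list of its own where there are three numbers: the shift along the world's x, y, z in cm, then the turn about the world's z in degrees. A call has exactly 8 rows; each row is the pose to reach, as a shift and turn from the pose commanded when the call began; what a row does not reach only later rows make up. A row lasts 1/8 s, in which the tool goes at most 62.5 mm and 10.7 degrees, less where a joint would pass 70% of its speed; a pose out of reach is approached as far as the arm can. A call with a gripper value outside its range is refused whole. "hand" is the opening, from -1 (shut) to 1 (fully open), set as the call begins (left out, the last holds). The fingers move at their own pace and stop on an object; "grip_force" is the grip in N (left out, the last holds). Time passes only in rows, so rows that repeat a pose let the fingers close, or fill a call up. It gives the time, the measured TCP pose, the force, the opening and the grip force at its end, in the units of the state.
- arm.state(): the state, without advancing time (a new reading comes with each control period).
- vision.snapshot(name): name is "scene" or "top" or "wrist"; returns a dict with "frame" (400x640x3 uint8, red, green, blue), "z_map" (400x640 float32, m along the optical axis (not along the pixel's ray), 0 where there is no reading), "fx", "fy", "cx", "cy" (pixels), "pose" (4x4, takes a point from camera to world coordinates). Camera axes: x right, y down, z forward; pixel columns grow to the right and rows downward; lengths in m; the calibration is good to about 2 mm. A picture is of the moment at which its call begins.
- arm.job_done(): hands the job in; it is judged then, once.
The state is a dict: "t": time; "joint_pos": joint angles; "qvel": joint speeds; "effort": joint torques, N m; "tool_pos": TCP position; "ee_rot": TCP orientation; "wrist_force": force on the tool from outside, world axes, zero at the start; "moment": the same for the moment, N m; "finger_gap": finger opening in m; "gripper_force": force on a finger pad.
Only numpy, scipy, OpenCV 4.12 (cv2) and the standard library are available. Lean on these libraries where they do the work, as an engineer would, in place of code of your own. Each camera call takes 0.05 s, during which the arm holds its last target. There are 200 camera calls.

## Working session

There is one attempt and no reset: what is moved stays moved. The work goes in short steps, Python scripts to look and compute and a tool call to move; the robot and the scene stay as the last step left them, time stands still between calls to the robot, and variables do not carry over. Pictures are saved under pics/ and viewed, at most 10 in all, crops included, and the job is handed in when it is done.

Besides the shell and the picture viewer there is one more tool, called after "Request:" as name(argument=value, ...), one argument or row to a line, values as JSON. apply_moves: Moves the arm, as the interface text tells. Its arguments: {"type":"object","properties":{"commands":{"type":"array","items":{"type":"array"}},"hand":{"type":"number"},"grip_force":{"type":"number"}},"required":["commands"]}

```bash
mkdir -p pics; python3 - <<'E'
from station import arm, vision
import cv2, numpy as np
for n in ("scene","top"):
    s=vision.snapshot(n); cv2.imwrite(f"pics/{n}0.png",s["frame"][:,:,::-1]); np.savez(f"{n}0.npz",**s)
    print(n,s["fx"],s["cx"],s["cy"],np.round(s["pose"],3).tolist())
print(arm.state())
E
```

```text
scene 444.00063737809023 323.44126782597345 195.08578142277736 [[-0.836, 0.316, -0.449, 1.171], [0.549, 0.465, -0.694, 0.915], [-0.011, -0.827, -0.562, 0.828], [0.0, 0.0, 0.0, 1.0]]
top 495.2844907054341 321.8314407799907 196.25460139831168 [[0.021, -0.987, 0.162, 0.277], [-1.0, -0.02, 0.007, -0.044], [-0.003, -0.162, -0.987, 1.906], [0.0, 0.0, 0.0, 1.0]]
{'t': 0.1, 'joint_pos': array([-1.49251044e+00,  2.07348893e-01,  1.54279485e+00,  1.54156708e-05,
        1.39354556e+00, -1.50483329e-01]), 'qvel': array([-0.00057554, -0.00205596, -0.00271234,  0.00068099, -0.00022464,
        0.00124585]), 'effort': array([-4.65399989e-04, -3.71865356e+01, -2.82294291e+01,  6.99103042e-02,
        3.10823566e-02, -5.70833527e-05]), 'tool_pos': array([ 0.1303409 , -0.55924534,  0.19160668]), 'ee_rot': array([-3.13952197e+00, -3.29319003e-04,  2.28766146e-01]), 'wrist_force': array([ 0.71291042, -0.08928899,  0.089672  ]), 'moment': array([ 0.02232443, -0.00657714, -0.04070698]), 'gripper_force': 0.0, 'finger_gap': 0.09434508824485693}
```

View pics/scene0.png

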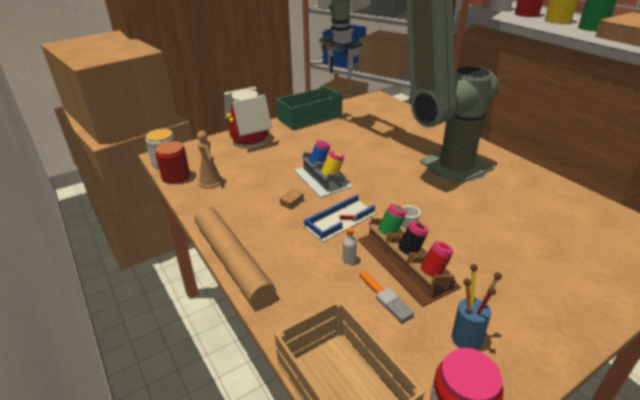

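View pics/top0.png

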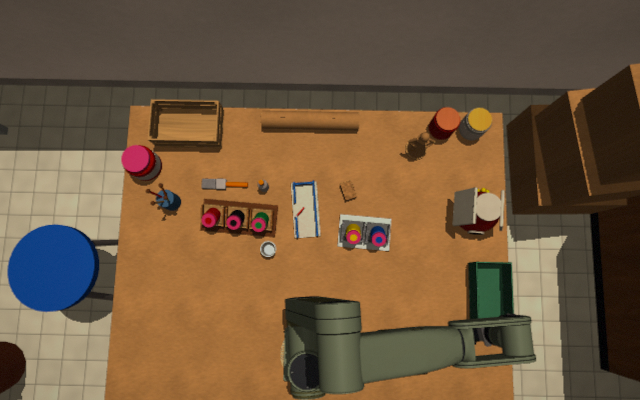

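The kit holds red (211,217), black (235,220) and green (259,222), so black is wrong. The stock rack holds yellow (353,235) and blue (378,237), so yellow is missing. The lane is at about (306,210). Next I'll zoom in and measure.

```bash
cat > h.py <<'E'
import cv2, numpy as np
def pts(s,mask):
    v,u=np.nonzero(mask&(s["z_map"]>0)); z=s["z_map"][v,u]
    P=np.c_[(u-s["cx"])/s["fx"]*z,(v-s["cy"])/s["fy"]*z,z]
    T=s["pose"]; return P@T[:3,:3].T+T[:3,3],u,v
def ray(s,u,v,h):
    T=s["pose"]; d=T[:3,:3]@[(u-s["cx"])/s["fx"],(v-s["cy"])/s["fy"],1]
    return T[:3,3]+d*(h-T[2,3])/d[2]
def hsv(s): return cv2.cvtColor(s["frame"],cv2.COLOR_RGB2HSV)
E
python3 - <<'E'
from h import *
out=[]
for n,(x0,y0,w,h) in (("top",(195,170,200,85)),("scene",(290,130,200,170))):
    s=dict(np.load(n+"0.npz")); c=s["frame"][y0:y0+h,x0:x0+w,::-1]
    cv2.imwrite(f"pics/{n}crop.png",cv2.resize(c,None,fx=3.5,fy=3.5,interpolation=cv2.INTER_CUBIC))
    H=hsv(s); pink=((H[...,0]>160)&(H[...,0]<176)&(H[...,1]>150)&(H[...,2]>110)).astype(np.uint8)
    k,l,st,ce=cv2.connectedComponentsWithStats(pink)
    for i in range(1,k):
        if st[i,4]>15:
            P,_,_=pts(s,l==i); print(n,ce[i].round(1),st[i],P.mean(0).round(3),P.max(0).round(3))
    bl=((H[...,0]>100)&(H[...,0]<125)&(H[...,1]>130)).astype(np.uint8)
    k,l,st,ce=cv2.connectedComponentsWithStats(bl)
    for i in range(1,k):
        if st[i,4]>25:
            P,_,_=pts(s,l==i); print(n,"blue",ce[i].round(1),st[i],P.mean(0).round(3),P.min(0).round(3),P.max(0).round(3))
E
```

```text
top [135.1 158.3] [122 145  27  27 580] [0.697 0.659 0.129] [0.751 0.708 0.143]
top [208.6 219.5] [202 213  14  14 130] [0.478 0.378 0.111] [0.502 0.404 0.128]
top [233.4 222.1] [227 216  14  14 118] [0.47  0.288 0.111] [0.493 0.313 0.131]
top [258.4 224.3] [252 218  14  14 108] [0.464 0.196 0.113] [0.487 0.22  0.129]
top [352.9 236.6] [346 230  14  14  92] [ 0.426 -0.148  0.112] [ 0.451 -0.123  0.127]
top [378.4 238.7] [372 232  14  15 116] [ 0.421 -0.241  0.111] [ 0.444 -0.217  0.128]
top blue [307.3 198.8] [293 181  25  55 129] [0.575 0.024 0.027] [ 0.436 -0.017  0.016] [0.646 0.08  0.036]
top blue [ 52.9 267.7] [   8  225   91   86 6188] [ 0.296  1.141 -0.282] [ 0.113  0.957 -0.753] [ 0.484  1.342 -0.26 ]
top blue [376.7 229.8] [371 226  14  11  74] [ 0.455 -0.237  0.082] [ 0.431 -0.265  0.046] [ 0.474 -0.215  0.113]
top blue [378.6 239.4] [376 237   6   6  27] [ 0.418 -0.241  0.113] [ 0.408 -0.25   0.106] [ 0.427 -0.232  0.121]
scene [322.  144.9] [317 141  12   8  52] [ 0.435 -0.227  0.113] [ 0.449 -0.213  0.122]
scene [335.8 156.1] [330 152  13   8  41] [ 0.441 -0.135  0.113] 
[... 464 characters left out ...]
.752 -1.648  0.029]
scene blue [327.4  33. ] [324  30   9   7  39] [-0.621 -1.775  0.013] [-0.678 -1.827 -0.006] [-0.59  -1.722  0.031]
scene blue [325.   56.4] [324  50   3  13  35] [-0.606 -1.786 -0.151] [-0.621 -1.808 -0.197] [-0.589 -1.764 -0.1  ]
scene blue [339.4  58.8] [332  51  15  16 179] [-0.636 -1.647 -0.141] [-0.686 -1.742 -0.201] [ 0.152 -0.493  0.312]
scene blue [317.5 154.8] [310 147  17  15 167] [ 0.454 -0.226  0.081] [ 0.425 -0.259  0.056] [ 0.476 -0.205  0.109]
scene blue [326.5 218.2] [306 197  50  39 249] [0.585 0.027 0.022] [ 0.451 -0.014  0.013] [0.649 0.086 0.03 ]
scene blue [364.8 212.2] [358 208  15  10  42] [0.473 0.068 0.021] [0.443 0.063 0.015] [0.502 0.073 0.029]
```

View pics/topcrop.png

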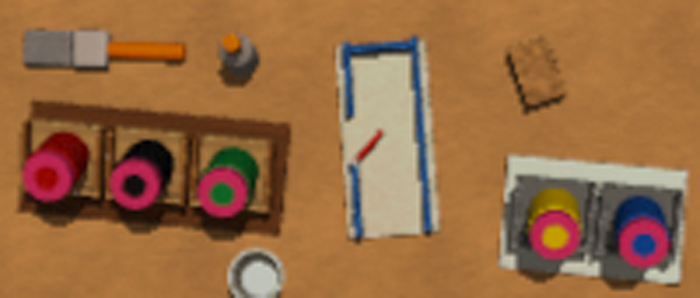

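View pics/scenecrop.png

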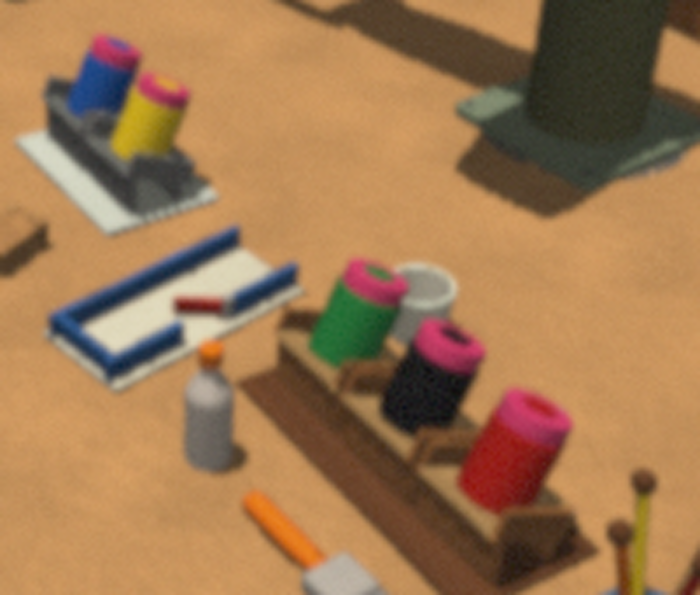

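Lane mouth faces the robot: the end wall is at the top (crop 380,45), and the pawl is on the left rail (crop 358,160). I'll move the wrist camera over the stock and lane.

Request:
apply_moves(
  commands=[
    [[3, 5, 2], -2],
    [[6, 10, 4], -4],
    [[9, 15, 6], -7],
    [[13, 20, 8], -10],
    [[16, 26, 10], -13],
    [[20, 31, 12], -16],
    [[22, 35, 13], -16],
    [[22, 36, 13], -16],
  ],
  hand=1,
)

```text
t: 1.1
tool_pos: [0.352, -0.1975, 0.3238]
ee_rot: [3.141, -0.002, -0.044]
wrist_force: [-0.7, 0.1, -0.5]
finger_gap: 0.0942
gripper_force: 0.0
```

```bash
python3 - <<'E'
from station import arm, vision
from h import *
s=vision.snapshot("wrist"); np.savez("w1.npz",**s); cv2.imwrite("pics/w1.png",s["frame"][:,:,::-1])
a=arm.state(); print(a["t"],a["tool_pos"],a["ee_rot"],s["fx"],s["pose"].round(3).tolist())
E
```

```text
1.15 [ 0.3509305  -0.19766942  0.32297467] [ 3.14154812e+00 -5.67241426e-04 -4.57436149e-02] 310.5632977566423 [[-0.045, -0.962, -0.269, 0.43], [-0.999, 0.044, 0.01, -0.199], [0.002, 0.269, -0.963, 0.517], [0.0, 0.0, 0.0, 1.0]]
```

View pics/w1.png

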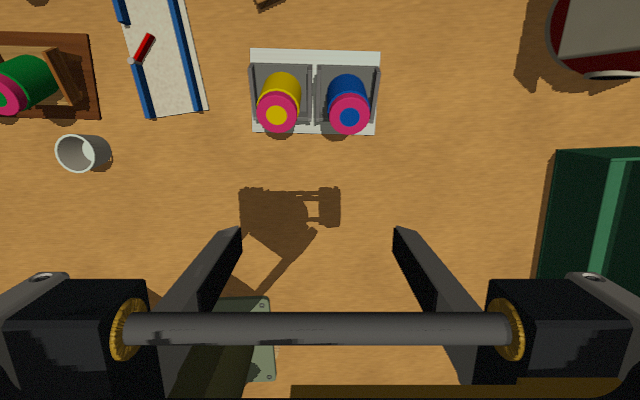

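The wrist view shows the stock dabs at (277,115) yellow and (350,117) blue, with the lane at (165,60). I'll move left to see the lane and kit.

Request:
apply_moves(
  commands=[
    [[0, 5, 1], 0],
    [[0, 10, 2], 0],
    [[0, 16, 3], 0],
    [[0, 22, 4], 0],
    [[0, 28, 4], 0],
    [[0, 32, 4], 0],
    [[0, 34, 4], 0],
    [[0, 34, 4], 0],
  ],
)

```text
t: 2.15
tool_pos: [0.3503, 0.1396, 0.3616]
ee_rot: [3.14, 0.002, -0.05]
wrist_force: [-0.0, -0.2, 0.1]
finger_gap: 0.0939
gripper_force: 0.0
```

```bash
cat > look.py <<'E'
from h import *
from scipy import ndimage
def dabs(s):
    # lid = pink ring; dab = hole; centre of pink ring's filled top -> dab centroid onto lid-top plane
    H=hsv(s); pink=((H[...,0]>160)&(H[...,0]<176)&(H[...,1]>150)&(H[...,2]>90)).astype(np.uint8)
    cs,hi=cv2.findContours(pink,cv2.RETR_CCOMP,cv2.CHAIN_APPROX_NONE)
    for c,h in zip(cs,hi[0] if hi is not None else []):
        if h[3]>=0 and cv2.contourArea(c)>40:
            m=cv2.moments(c); u,v=m["m10"]/m["m00"],m["m01"]/m["m00"]
            print("dab",round(u),round(v),s["frame"][int(v),int(u)],ray(s,u,v,.1127).round(4))
def lane(s):
    H=hsv(s); bl=((H[...,0]>100)&(H[...,0]<125)&(H[...,1]>130))
    P,u,v=pts(s,bl); k=(P[:,2]>.024)&(P[:,2]<.033)&(P[:,0]>.4)&(P[:,0]<.7)&(abs(P[:,1]-.03)<.09)
    P=P[k]; 
    r=cv2.minAreaRect((P[:,:2]*1000).astype(np.float32)); print("lane rect",r,len(P),P[:,2].mean())
    return P
E
python3 - <<'E'
from station import arm, vision
from look import *
s=vision.snapshot("wrist"); np.savez("w2.npz",**s); cv2.imwrite("pics/w2.png",s["frame"][:,:,::-1])
a=arm.state(); print(a["t"],a["tool_pos"],a["ee_rot"])
for n in ("w1","w2","top0"):
    q=dict(np.load(n+".npz")); print(n); dabs(q); P=lane(q)
np.save("P.npy",P)
E
```

```text
2.2 [0.35044949 0.13892944 0.36175803] [ 3.14025777e+00  1.65829727e-03 -5.10937558e-02]
w1
dab 349 117 [  9  69 135] [ 0.4189 -0.2398  0.1127]
dab 276 115 [189 162   0] [ 0.4256 -0.148   0.1127]
lane rect ((512.7550048828125, 28.58565902709961), (159.7755889892578, 83.67235565185547), 5.335799217224121) 1036 0.027942845121506906
w2
dab 595 101 [ 19  71 137] [ 0.4189 -0.2416  0.1127]
dab 528 99 [191 164   0] [ 0.4257 -0.1497  0.1127]
dab 270 83 [  3 116  42] [0.4635 0.1984 0.1127]
dab 201 82 [20 15 18] [0.47   0.29   0.1127]
dab 132 80 [157   8   0] [0.4765 0.3819 0.1127]
lane rect ((508.91302490234375, 29.5395450592041), (152.73558044433594, 83.87971496582031), 5.558854103088379) 908 0.028349174802234794
top0
dab 378 240 [ 17  59 124] [ 0.4167 -0.2405  0.1127]
dab 353 237 [194 156   0] [ 0.4235 -0.1489  0.1127]
dab 258 225 [13 99 32] [0.4611 0.1978 0.1127]
dab 208 220 [149   5   0] [0.474  0.381  0.1127]
lane rect ((534.9578857421875, 31.56125259399414), (209.94952392578125, 80.47480010986328), 5.486748695373535) 106 0.02804424286284137
```

View pics/w2.png

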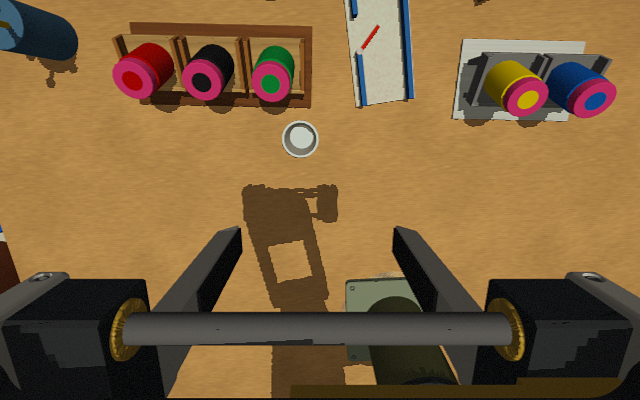

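Dabs are clear in w2: red (132,80), black (201,82), green (270,83); the two views agree within 2 mm. I'll hover over the black jar, then descend.

Request:
apply_moves(
  commands=[
    [[3, 3, -2], 0],
    [[6, 7, -5], -1],
    [[9, 10, -8], -1],
    [[12, 13, -11], -1],
    [[13.4, 14.9, -14], -1],
    [[13.4, 14.9, -18], -1],
    [[13.4, 14.9, -18], -1],
    [[13.4, 14.9, -18], -1],
  ],
  hand=0.75,
)

```text
t: 3.2
tool_pos: [0.4857, 0.2878, 0.1839]
ee_rot: [-3.141, -0.001, -0.07]
wrist_force: [0.4, -0.1, 0.7]
finger_gap: 0.0821
gripper_force: 0.0
```

```bash
python3 - <<'E'
from station import arm
a=arm.state(); print(a["t"],a["tool_pos"],a["ee_rot"],a["finger_gap"])
E
```

```text
3.2 [0.48566958 0.28779642 0.18386937] [-3.14124281e+00 -1.48229419e-03 -6.99799531e-02] 0.08206816349263316
```

Request:
apply_moves(
  commands=[
    [[0, 0, -3], 0],
    [[0, 0, -6], 0],
    [[0, 0, -8], 0],
    [[0, 0, -9.7], 0],
    [[0, 0, -9.7], 0],
    [[0, 0, -9.7], 0],
    [[0, 0, -9.7], 0],
    [[0, 0, -9.7], 0],
  ],
)

```text
t: 4.2
tool_pos: [0.4849, 0.2893, 0.0864]
ee_rot: [-3.141, -0.001, -0.068]
wrist_force: [0.2, -0.1, -0.2]
finger_gap: 0.0824
gripper_force: 0.0
```

Request:
apply_moves(
  commands=[
    [[0, 0, 0], 0],
    [[0, 0, 0], 0],
    [[0, 0, 0], 0],
    [[0, 0, 0], 0],
    [[0, 0, 0], 0],
    [[0, 0, 0], 0],
    [[0, 0, 0], 0],
    [[0, 0, 0], 0],
  ],
  hand=-1,
  grip_force=25,
)

```text
t: 5.2
tool_pos: [0.4843, 0.2889, 0.0856]
ee_rot: [3.141, 0.0, -0.068]
wrist_force: [0.8, -1.4, 0.4]
finger_gap: 0.0525
gripper_force: 25.0
```

Request:
apply_moves(
  commands=[
    [[0, 0, 0.5], 0],
    [[0, 0, 1.5], 0],
    [[0, 0, 3], 0],
    [[0, 0, 5], 0],
    [[0, 0, 8], 0],
    [[0, 0, 11], 0],
    [[0, 0, 12], 0],
    [[0, 0, 12], 0],
  ],
)

```text
t: 6.2
tool_pos: [0.4849, 0.2892, 0.2067]
ee_rot: [-3.141, -0.002, -0.068]
wrist_force: [-0.3, -0.3, -1.7]
finger_gap: 0.0525
gripper_force: 25.0
```

```bash
python3 - <<'E'
from station import arm, vision
from look import *
s=vision.snapshot("wrist"); np.savez("w3.npz",**s); cv2.imwrite("pics/w3.png",s["frame"][:,:,::-1])
a=arm.state(); print(a["t"],a["tool_pos"],a["ee_rot"],a["finger_gap"],a["gripper_force"]); lane(s)
E
```

```text
6.25 [0.48406992 0.28887407 0.20529179] [ 3.14140674e+00  4.40852702e-04 -6.79029181e-02] 0.05286394946483919 24.996770792640746
lane rect ((539.37060546875, 33.025569915771484), (214.46917724609375, 85.11588287353516), 5.749691963195801) 3461 0.028170683677904953
```

View pics/w3.png

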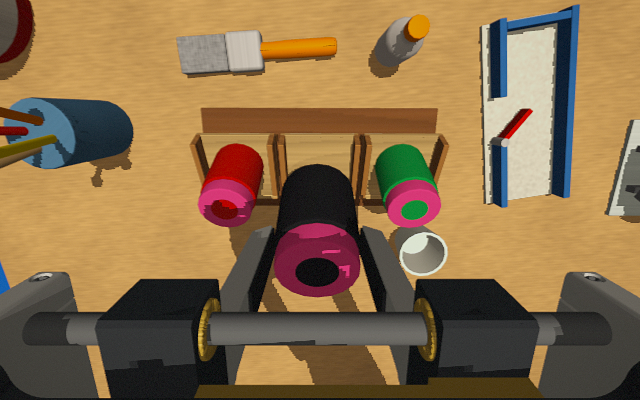

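The black jar is held, and the whole lane is visible: corners (483,25), (575,8), (490,205), (570,195), pawl at (515,125). Lane centre is at (0.5395,0.0325), yaw about 5.6°. I'll carry the jar to the mouth.

Request:
apply_moves(
  commands=[
    [[0, -3, 0], 1],
    [[-0.5, -8, 0], 3],
    [[-1, -14, 0], 5],
    [[-2, -19, -1], 7],
    [[-2.5, -23, -4], 8],
    [[-2.9, -26, -7], 9.5],
    [[-2.9, -26.5, -9], 9.5],
    [[-2.9, -26.5, -9], 9.5],
  ],
)

```text
t: 7.25
tool_pos: [0.4522, 0.0239, 0.1126]
ee_rot: [-3.14, 0.007, 0.096]
wrist_force: [0.5, 0.2, -1.2]
finger_gap: 0.0527
gripper_force: 25.0
```

Request:
apply_moves(
  commands=[
    [[0, 0, -1.5], 0],
    [[0, 0, -3], 0],
    [[0, 0, -4.2], 0],
    [[0, 0, -5], 0],
    [[0, 0, -5], 0],
    [[0, 0, -5], 0],
    [[0, 0, -5], 0],
    [[0, 0, -5], 0],
  ],
)

```text
t: 8.25
tool_pos: [0.4558, 0.0239, 0.0661]
ee_rot: [3.141, -0.001, 0.098]
wrist_force: [1.0, 0.6, -2.1]
finger_gap: 0.0528
gripper_force: 25.0
```

```bash
python3 - <<'E'
from station import arm, vision
from look import *
a=arm.state(); print(a["t"],a["tool_pos"],a["ee_rot"],a["wrist_force"],a["gripper_force"])
for n in("wrist","scene"):
  s=vision.snapshot(n); np.savez(n+"4.npz",**s); cv2.imwrite(f"pics/{n}4.png",s["frame"][:,:,::-1] if n=="wrist" else cv2.resize(s["frame"][150:270,280:440,::-1],None,fx=4,fy=4,interpolation=2))
E
```

```text
8.25 [0.45578825 0.02390206 0.06607749] [ 3.14136082e+00 -9.19827069e-04  9.79070695e-02] [ 0.97646649  0.63433001 -2.0542163 ] 24.997091107070446
```

View pics/scene4.png

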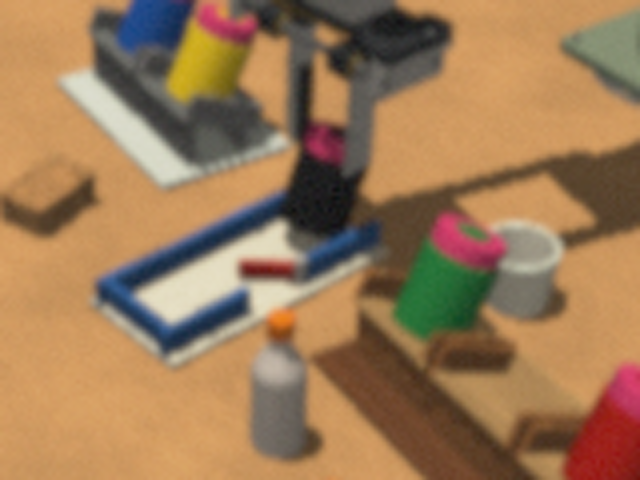

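The jar hangs over the mouth at (320,190) in the crop, still leaning toward the robot, with the pawl ahead at (270,268). I'll loosen the grip and press down so the floor brings it upright.

Request:
apply_moves(
  commands=[
    [[0, 0, -0.2], 0],
    [[0, 0, -0.4], 0],
    [[0.1, 0, -0.6], 0],
    [[0.2, 0, -0.8], 0],
    [[0.3, 0, -1], 0],
    [[0.5, 0, -1.2], 0],
    [[0.8, 0.1, -1.2], 0],
    [[1, 0.1, -1.2], 0],
  ],
  grip_force=5,
)

```text
t: 9.35
tool_pos: [0.4689, 0.0246, 0.0557]
ee_rot: [3.14, -0.006, 0.098]
wrist_force: [1.4, -0.3, 4.2]
finger_gap: 0.0529
gripper_force: 7.7
```

```bash
cat > cap.py <<'E'
from station import arm, vision
from look import *
import sys
t=sys.argv[1]
a=arm.state(); print(a["t"],a["tool_pos"].round(4),a["ee_rot"].round(3),a["wrist_force"].round(1),a["gripper_force"],a["finger_gap"])
S={}
for n in("wrist","scene"): S[n]=vision.snapshot(n); np.savez(f"{n}{t}.npz",**S[n])
def prof(S):
  "jar lid points (pink) near the lane, in lane frame, mm"
  H=hsv(S); pink=(H[...,0]>155)&(H[...,0]<178)&(H[...,1]>120)&(H[...,2]>50)
  P,u,v=pts(S,pink); k=(P[:,0]>.38)&(P[:,0]<.68)&(abs(P[:,1]-.03)<.08)&(P[:,2]>.05); P=P[k]
  c,s=np.cos(.0977),np.sin(.0977); d=P-[.5395,.0325,0]
  L=np.c_[d[:,0]*c+d[:,1]*s,-d[:,0]*s+d[:,1]*c,d[:,2]]*1000
  top=L[L[:,2]>np.percentile(L[:,2],95)-4]
  print("lid",len(L),L.min(0).round(),L.max(0).round(),"mean",L.mean(0).round(1))
  A=np.c_[top[:,:2],np.ones(len(top))]; print("plane slope",np.linalg.lstsq(A,top[:,2],rcond=None)[0].round(3),len(top))
for n in S: prof(S[n])
f=np.hstack([cv2.resize(S["wrist"]["frame"][:,140:500],(396,440)),cv2.resize(S["scene"]["frame"][150:270,300:410],(403,440),interpolation=2)])
cv2.imwrite(f"pics/c{t}.png",f[:,:,::-1])
E
python3 cap.py 5
```

```text
9.35 [0.4689 0.0246 0.0557] [ 3.14  -0.006  0.098] [ 1.4 -0.3  4.2] 7.705598840257153 0.05288518184443692
lid 4613 [-106.  -26.   69.] [-54.  27.  88.] mean [-75.5   1.8  84.5]
plane slope [ 2.0000e-02 -2.3000e-02  8.7048e+01] 4103
lid 98 [-92. -28.  67.] [-51.  22.  87.] mean [-63.7   2.1  79.9]
plane slope [ 4.500e-02 -9.000e-03  8.693e+01] 54
```

View pics/c5.png

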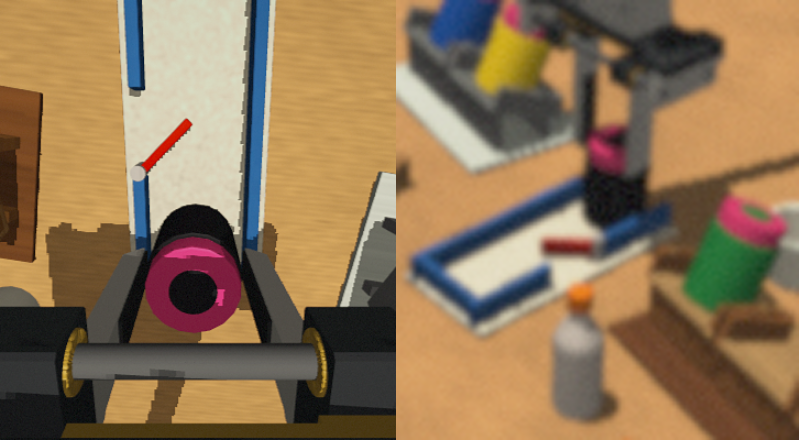

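The jar now stands upright in the mouth (lid plane slope 0.02). The wrist half shows the lid at (193,285), centred between the rails, with the pawl at (165,147). I'll firm up the grip and slide it along the lane.

Request:
apply_moves(
  commands=[
    [[0, 0, 0], 0],
    [[0, 0, 0], 0],
    [[0, 0, 0.1], 0],
    [[1, 0.1, 0.1], 0],
    [[2, 0.2, 0.1], 0],
    [[3, 0.3, 0.1], 0],
    [[4, 0.4, 0.1], 0],
    [[5, 0.5, 0.1], 0],
  ],
  grip_force=25,
)

```text
t: 10.45
tool_pos: [0.5147, 0.0299, 0.054]
ee_rot: [-3.142, 0.003, 0.098]
wrist_force: [-0.9, -0.1, 0.1]
finger_gap: 0.0468
gripper_force: 24.0
```

Request:
apply_moves(
  commands=[
    [[1, 0.1, 0], 0],
    [[2, 0.2, 0], 0],
    [[3, 0.3, 0], 0],
    [[4, 0.4, 0], 0],
    [[5, 0.5, 0], 0],
    [[6, 0.6, 0], 0],
    [[7, 0.7, 0], 0],
    [[7, 0.7, 0], 0],
  ],
)

```text
t: 11.45
tool_pos: [0.5869, 0.037, 0.0552]
ee_rot: [3.141, -0.002, 0.098]
wrist_force: [-0.3, -0.5, 0.9]
finger_gap: 0.0044
gripper_force: 0.0
```

```bash
python3 cap.py 6
```

```text
11.45 [0.5869 0.037  0.0552] [ 3.141e+00 -2.000e-03  9.800e-02] [-0.3 -0.5  0.9] 0.0 0.004387605740040579
lid 767 [-20.  -4.  61.] [ 71.   8. 187.] mean [  7.5   2.  100.5]
plane slope [ 9.49000e-01 -1.17000e-01  1.19249e+02] 55
lid 140 [-24. -13.  61.] [15. 26. 92.] mean [-2.  12.1 79.3]
plane slope [-2.0200e-01 -5.7000e-02  8.6564e+01] 27
```

View pics/c6.png

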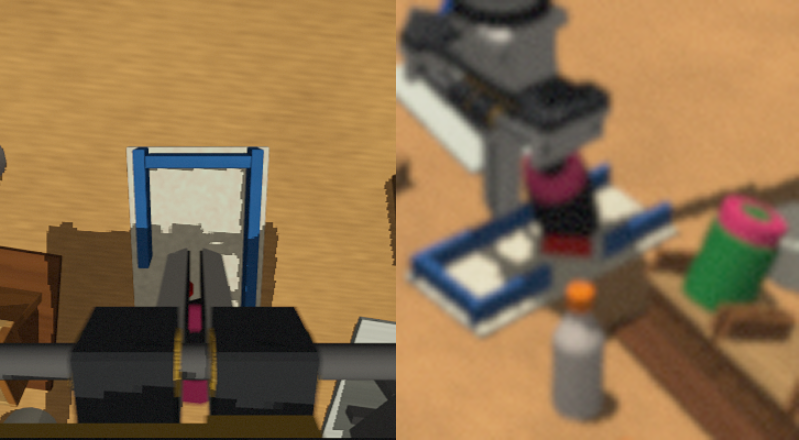

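The closing fingers slipped ahead of the jar. The scene half shows it still in the lane at the pawl (crop 565,210). I'll lift clear, back off and measure numerically.

Request:
apply_moves(
  commands=[
    [[0, 0, 1], 0],
    [[0, 0, 3], 0],
    [[0, 0, 6], 0],
    [[0, 0, 10], 0],
    [[-2, 0, 14], 0],
    [[-6, -0.6, 17], 0],
    [[-11, -1, 19], 0],
    [[-13, -1.3, 19], 0],
  ],
  hand=-1,
)

```text
t: 12.55
tool_pos: [0.4546, 0.0239, 0.2477]
ee_rot: [3.14, -0.005, 0.098]
wrist_force: [1.3, 0.5, -0.2]
finger_gap: 0.0003
gripper_force: 0.0
```

```bash
python3 cap.py 7; cat > jar.py <<'E'
from look import *
import sys
# per-camera: pixel circle/plane of lid top in lane frame, height bands of the jar, red pawl points
def lf(P):
  c,s=np.cos(.0977),np.sin(.0977); d=P-[.5395,.0325,0]
  return np.c_[d[:,0]*c+d[:,1]*s,-d[:,0]*s+d[:,1]*c,d[:,2]]*1000
for n in sys.argv[1:]:
  S=dict(np.load(n)); P,u,v=pts(S,np.ones(S["z_map"].shape,bool)); L=lf(P)
  k=(abs(L[:,0])<112)&(abs(L[:,1])<45); print(n)
  for a,b in((30,45),(45,60),(60,70),(70,80),(80,90),(90,105)):
    m=k&(L[:,2]>a)&(L[:,2]<=b)
    if m.sum()>5: q=L[m]; print(a,b,m.sum(),"x",np.percentile(q[:,0],[2,50,98]).round(),"y",np.percentile(q[:,1],[2,50,98]).round())
  m=k&(L[:,2]>72); q=L[m]
  if len(q)>20:
    for _ in range(4):
      co=np.linalg.lstsq(np.c_[q[:,:2],np.ones(len(q))],q[:,2],rcond=None)[0]; r=q[:,2]-np.c_[q[:,:2],np.ones(len(q))]@co; q=q[r>-1.5]
    (cx,cy),rad=cv2.minEnclosingCircle(q[:,:2].astype(np.float32)); print("lid plane",co.round(3),len(q),"circle",round(cx,1),round(cy,1),round(rad,1))
  H=hsv(S).reshape(-1,3)[v*640+u]; m=k&((H[:,0]<8)|(H[:,0]>177))&(H[:,1]>170)&(H[:,2]>70)&(L[:,2]<32)&(L[:,2]>10)
  if m.sum()>3: q=L[m]; print("pawl",m.sum(),q.min(0).round(),q.max(0).round(),"line",cv2.fitLine(q[:,:2].astype(np.float32),2,0,.01,.01).ravel().round(2))
E
python3 jar.py wrist7.npz scene7.npz
```

```text
12.55 [0.4546 0.0239 0.2477] [ 3.14  -0.005  0.098] [ 1.3  0.5 -0.2] 0.0 0.00027341606103375115
lid 1258 [-68. -30.  66.] [-17.  23.  87.] mean [-42.   -2.4  84.4]
plane slope [ 3.0000e-03 -0.0000e+00  8.4666e+01] 1249
lid 184 [-65. -28.  64.] [-13.  24.  87.] mean [-35.8   4.   79.2]
plane slope [-1.0000e-02  7.0000e-03  8.2559e+01] 94
wrist7.npz
30 45 116 x [-103.  -17.  102.] y [-41.  17.  41.]
60 70 122 x [-53. -22. -15.] y [-29.   1.  25.]
80 90 1612 x [-65. -42. -19.] y [-25.  -2.  21.]
lid plane [-3.98000e-01 -6.00000e-03  3.60038e+02] 10958 circle -65.1 0.1 45.0
pawl 88 [-25.   5.  11.] [ 5. 34. 28.] line [ 0.71 -0.71 -9.66 19.02]
scene7.npz
30 45 73 x [-57. -24.  23.] y [-11.  19.  26.]
45 60 73 x [-57. -23. -12.] y [-11.  17.  25.]
60 70 59 x [-58. -26. -13.] y [-16.  15.  27.]
70 80 60 x [-61. -28. -15.] y [-23.  15.  24.]
80 90 122 x [-64. -39. -19.] y [-26.  -0.  21.]
lid plane [ 1.45500e+00 -3.22000e-01  6.74101e+02] 228 circle -66.4 3.2 50.2
pawl 38 [-28.   0.  13.] [ 5. 32. 25.] line [  0.95  -0.33 -10.05  18.68]
```

Good outcome: the jar is standing flat at lane x=-42, y=-2 mm, and the pawl is shut. I'll regrip it centred on its axis.

Request:
apply_moves(
  commands=[
    [[1, 0, 0], 0],
    [[2, 0.1, 0], 0],
    [[3, 0.2, -2], 0],
    [[4.3, 0.2, -6], 0],
    [[4.3, 0.2, -10], 0],
    [[4.3, 0.2, -12], 0],
    [[4.3, 0.2, -12], 0],
    [[4.3, 0.2, -12], 0],
  ],
  hand=0.75,
)

```text
t: 13.65
tool_pos: [0.4998, 0.026, 0.1252]
ee_rot: [3.141, -0.001, 0.098]
wrist_force: [0.1, 0.5, -1.3]
finger_gap: 0.0773
gripper_force: 0.0
```

Request:
apply_moves(
  commands=[
    [[0, 0, -2], 0],
    [[0, 0, -4], 0],
    [[0, 0, -6], 0],
    [[0, 0, -7], 0],
    [[0, 0, -7], 0],
    [[0, 0, -7], 0],
    [[0, 0, -7], 0],
    [[0, 0, -7], 0],
  ],
)

```text
t: 14.65
tool_pos: [0.4989, 0.0259, 0.0552]
ee_rot: [3.141, -0.001, 0.098]
wrist_force: [0.3, 0.4, -0.1]
finger_gap: 0.0821
gripper_force: 0.0
```

Request:
apply_moves(
  commands=[
    [[0, 0, 0], 0],
    [[0, 0, 0], 0],
    [[0, 0, 0], 0],
    [[0, 0, 0], 0],
    [[0, 0, 0], 0],
    [[0, 0, 0], 0],
    [[0, 0, 0], 0],
    [[0, 0, 0], 0],
  ],
  hand=-1,
  grip_force=12,
)

```text
t: 15.65
tool_pos: [0.4985, 0.0263, 0.0548]
ee_rot: [-3.141, -0.0, 0.098]
wrist_force: [0.1, 1.8, 2.8]
finger_gap: 0.0539
gripper_force: 19.8
```

```bash
python3 cap.py 8;python3 jar.py wrist8.npz scene8.npz
```

```text
15.65 [0.4985 0.0263 0.0548] [-3.141 -0.     0.098] [0.1 1.8 2.8] 19.8404619586654 0.05390972821322483
lid 4730 [-69. -26.  68.] [ -7.  78. 175.] mean [-39.    0.8  84.6]
plane slope [-1.0000e-03 -2.9000e-02  8.5418e+01] 4263
lid 123 [-56. -29.  66.] [-14.  26.  87.] mean [-28.9   2.7  80.1]
plane slope [-1.3000e-02 -1.8000e-02  8.3542e+01] 69
wrist8.npz
30 45 545 x [-34. -19. 100.] y [-39.   3.  42.]
45 60 414 x [-32. -18. -15.] y [-25.  -3.  22.]
60 70 703 x [-38. -20. -15.] y [-27.  -0.  27.]
70 80 707 x [-46. -29. -17.] y [-36.  -8.  35.]
80 90 6285 x [-65. -40. -19.] y [-28.   1.  28.]
90 105 852 x [-48. -32. -31.] y [-38.  27.  38.]
lid plane [1.16800e+00 6.00000e-03 2.18862e+02] 7061 circle -22.6 0.1 45.2
pawl 474 [-25.   3.  13.] [ 9. 36. 27.] line [ 0.71 -0.7  -6.69 18.45]
scene8.npz
30 45 74 x [-69. -24. -10.] y [-35.  20.  41.]
45 60 71 x [-57. -23. -14.] y [-13.  18.  28.]
60 70 51 x [-45. -21. -15.] y [-17.  14.  30.]
70 80 61 x [-48. -28. -15.] y [-38.  15.  39.]
80 90 138 x [-59. -35. -17.] y [-36.  -2.  39.]
90 105 53 x [-47. -34. -29.] y [-40. -25.  41.]
lid plane [-5.50000e-01  7.90000e-02  4.26265e+02] 398 circle -50.6 4.4 71.1
pawl 37 [-27.   2.  15.] [ 3. 34. 26.] line [ 0.88 -0.48 -9.93 19.01]
```

Request:
apply_moves(
  commands=[
    [[0.5, 0, 0], 0],
    [[1, 0.1, 0], 0],
    [[1.5, 0.1, 0], 0],
    [[2, 0.2, 0], 0],
    [[2.5, 0.2, 0], 0],
    [[3, 0.3, 0], 0],
    [[3.5, 0.3, 0], 0],
    [[4, 0.4, 0], 0],
  ],
  grip_force=15,
)

```text
t: 16.75
tool_pos: [0.5393, 0.0284, 0.0551]
ee_rot: [3.139, -0.001, 0.098]
wrist_force: [0.4, -3.2, 2.4]
finger_gap: 0.0547
gripper_force: 15.0
```

```bash
python3 cap.py 9;python3 jar.py wrist9.npz | tail -8
```

```text
16.75 [0.5393 0.0284 0.0551] [ 3.139e+00 -1.000e-03  9.800e-02] [ 0.4 -3.2  2.4] 14.98475432395935 0.05467053532518425
lid 4862 [-31. -29.  70.] [ 23.  24. 101.] mean [ 0.1 -2.1 88.1]
plane slope [-4.4300e-01  7.0000e-03  9.0058e+01] 1243
lid 135 [-17. -33.  60.] [25. 23. 95.] mean [ 7.9 -2.  80.6]
plane slope [-0.098  0.125 92.287] 21
wrist9.npz
30 45 78 x [-68.  96. 104.] y [-40.  -2.  40.]
60 70 29 x [-1.  7.  9.] y [-31. -29.  29.]
70 80 1112 x [-4. 16. 22.] y [-37.  -3.  33.]
80 90 3514 x [-25.   6.  15.] y [-35.  -2.  32.]
90 105 3567 x [-20.  -8.   9.] y [-38.  -1.  34.]
lid plane [1.16700e+00 4.00000e-03 1.71715e+02] 6994 circle 17.8 -0.0 45.2
pawl 121 [-22.   3.  11.] [ 9. 32. 27.] line [ 0.7  -0.72 -0.49 15.2 ]
```

The jar pitched forward about the pads: the pawl stopped its base while it was gripped high. I'll back up with a light grip so the floor rights it, then push it low from behind.

Request:
apply_moves(
  commands=[
    [[0, 0, 0], 0],
    [[-0.5, 0, -0.1], 0],
    [[-1, -0.1, -0.1], 0],
    [[-1.5, -0.1, -0.2], 0],
    [[-2, -0.2, -0.2], 0],
    [[-2.5, -0.2, -0.2], 0],
    [[-3, -0.3, -0.2], 0],
    [[-3.5, -0.3, -0.2], 0],
  ],
  grip_force=4,
)

```text
t: 17.85
tool_pos: [0.5028, 0.0269, 0.0524]
ee_rot: [-3.141, 0.0, 0.098]
wrist_force: [-0.8, -0.2, -2.2]
finger_gap: 0.0556
gripper_force: 4.0
```

```bash
python3 cap.py 10;python3 jar.py wrist10.npz | tail -8
```

```text
17.85 [0.5028 0.0269 0.0524] [-3.141  0.     0.098] [-0.8 -0.2 -2.2] 3.9921125024557114 0.05556460834466659
lid 4950 [-69. -27.  69.] [-18.  26.  94.] mean [-40.9   0.3  87.7]
plane slope [-1.2900e-01 -1.4000e-02  8.3283e+01] 2614
lid 108 [-57. -29.  63.] [-17.  23.  92.] mean [-30.5   0.4  81.2]
plane slope [-1.0400e-01  9.0000e-03  8.2165e+01] 42
30 45 427 x [-37. -24. 103.] y [-39.   9.  42.]
45 60 249 x [-36. -23. -20.] y [-23.  -2.  22.]
60 70 544 x [-39. -23. -19.] y [-30.   1.  30.]
70 80 738 x [-44. -28. -19.] y [-37.  -5.  38.]
80 90 5056 x [-54. -35. -19.] y [-31.   2.  32.]
90 105 2690 x [-67. -53. -27.] y [-37.  -1.  38.]
lid plane [1.21400e+00 8.00000e-03 2.12165e+02] 7094 circle -18.9 0.1 45.1
pawl 490 [-25.   3.  18.] [ 9. 36. 27.] line [ 0.71 -0.7  -7.23 18.89]
```

Request:
apply_moves(
  commands=[
    [[0, 0, 0], 0],
    [[0, 0, 0], 0],
    [[0, 0, 0], 0],
    [[0, 0, 0], 0],
    [[0, 0, 2], 0],
    [[0, 0, 5], 0],
    [[0, 0, 9], 0],
    [[0, 0, 12], 0],
  ],
  hand=0.75,
)

```text
t: 18.95
tool_pos: [0.5039, 0.0269, 0.1744]
ee_rot: [3.141, -0.002, 0.098]
wrist_force: [0.2, -1.1, 0.3]
finger_gap: 0.0823
gripper_force: 0.0
```

Request:
apply_moves(
  commands=[
    [[-2, 0, 2], 0],
    [[-4, -0.4, 4], 0],
    [[-6, -0.6, 6], 0],
    [[-7, -0.7, 6], 0],
    [[-7, -0.7, 6], 0],
    [[-7, -0.7, 6], 0],
    [[-7, -0.7, 6], 0],
    [[-7, -0.7, 6], 0],
  ],
  hand=-1,
)

```text
t: 19.95
tool_pos: [0.4334, 0.02, 0.2321]
ee_rot: [-3.141, 0.001, 0.098]
wrist_force: [0.3, 0.1, 0.4]
finger_gap: 0.0055
gripper_force: 0.0
```

```bash
python3 cap.py 11;python3 jar.py wrist11.npz scene11.npz
```

```text
19.95 [0.4334 0.02   0.2321] [-3.141e+00  1.000e-03  9.800e-02] [0.3 0.1 0.4] 0.0 0.005461551083398828
lid 1378 [-80. -28.  66.] [-29.  25.  88.] mean [-53.3  -0.9  84.2]
plane slope [-2.0000e-03  0.0000e+00  8.4439e+01] 1348
lid 181 [-79. -24.  64.] [-26.  28.  87.] mean [-46.4   6.3  79.2]
plane slope [ 1.7000e-02 -3.0000e-03  8.3843e+01] 102
wrist11.npz
30 45 112 x [-99. -24.  88.] y [-41.  35.  42.]
60 70 127 x [-64. -35. -27.] y [-28.   1.  27.]
80 90 1792 x [-77. -54. -31.] y [-23.  -0.  22.]
lid plane [-4.0700e-01 -1.0000e-03  3.3542e+02] 11208 circle -85.4 0.0 45.0
pawl 170 [-24.   3.  16.] [ 7. 34. 27.] line [ 0.71 -0.71 -7.96 18.53]
scene11.npz
30 45 73 x [-75. -36.  33.] y [-10.  20.  41.]
45 60 74 x [-67. -35. -25.] y [-12.  20.  27.]
60 70 61 x [-65. -36. -25.] y [-17.  18.  28.]
70 80 51 x [-68. -37. -27.] y [-8. 15. 27.]
80 90 124 x [-75. -51. -29.] y [-23.   2.  25.]
lid plane [ 1.85700e+00 -4.51000e-01  7.34815e+02] 173 circle -78.5 2.1 46.9
pawl 25 [-31.   9.  11.] [ 3. 38. 27.] line [  1.    -0.05 -11.68  23.06]
```

The jar is upright again at x=-54. I'll lower the closed fingers behind it, near the floor.

Request:
apply_moves(
  commands=[
    [[0, 0, -4], 0],
    [[0, 0, -8], 0],
    [[0, 0, -12], 0],
    [[0, 0, -15], 0],
    [[0, 0, -17.5], 0],
    [[0, 0, -19], 0],
    [[0, 0, -19.5], 0],
    [[0, 0, -19.5], 0],
  ],
)

```text
t: 21.05
tool_pos: [0.4339, 0.0199, 0.038]
ee_rot: [3.141, -0.001, 0.098]
wrist_force: [-0.5, -0.8, 1.4]
finger_gap: 0.0006
gripper_force: 0.0
```

Request:
apply_moves(
  commands=[
    [[1, 0.1, 0], 0],
    [[2, 0.2, 0], 0],
    [[3, 0.3, 0], 0],
    [[4, 0.4, 0], 0],
    [[5, 0.5, 0], 0],
    [[6, 0.6, 0], 0],
    [[6, 0.6, 0], 0],
    [[6, 0.6, 0], 0],
  ],
)

```text
t: 22.05
tool_pos: [0.4941, 0.0262, 0.0377]
ee_rot: [-3.141, -0.001, 0.098]
wrist_force: [-0.9, 0.0, -0.2]
finger_gap: 0.0006
gripper_force: 0.0
```

```bash
python3 cap.py 12;python3 jar.py wrist12.npz scene12.npz
```

```text
22.05 [0.4941 0.0262 0.0377] [-3.141e+00 -1.000e-03  9.800e-02] [-0.9  0.  -0.2] 0.0 0.0005941190264640282
lid 6283 [-38. -33.  67.] [19. 19. 87.] mean [-5.  -6.  84.3]
plane slope [-2.000e-03 -1.000e-03  8.453e+01] 6133
lid 196 [-29. -30.  63.] [20. 22. 86.] mean [-0.6  0.3 79.4]
plane slope [-1.5000e-02 -0.0000e+00  8.2938e+01] 108
wrist12.npz
30 45 299 x [-48. -21.  86.] y [-41.  35.  42.]
45 60 106 x [ 9. 19. 21.] y [-20.  -2.  16.]
60 70 612 x [-36.  15.  20.] y [-29.   0.  20.]
70 80 381 x [-38. -36.  19.] y [-20.   2.  13.]
80 90 8703 x [-36.  -6.  16.] y [-29.  -5.  17.]
90 105 838 x [-50. -36. -36.] y [-12.   0.  12.]
lid plane [-3.99000e-01 -2.00000e-03  1.65905e+02] 11122 circle -24.4 0.0 45.0
pawl 506 [-24.  15.  11.] [17. 37. 27.] line [ 0.9  -0.43 -2.25 25.59]
scene12.npz
30 45 75 x [-20.  12.  38.] y [-15.  14.  39.]
45 60 76 x [-43.   9.  22.] y [-17.  13.  22.]
60 70 82 x [-53.   4.  22.] y [-20.  11.  22.]
70 80 74 x [-48.  -1.  20.] y [-26.  11.  22.]
80 90 159 x [-47.  -9.  18.] y [-28.  -2.  19.]
90 105 49 x [-55. -38. -34.] y [-12.  10.  17.]
lid plane [-5.96000e-01  8.00000e-02  4.05335e+02] 371 circle -52.9 2.5 70.0
pawl 52 [-19.  10.  14.] [16. 36. 30.] line [ 0.91 -0.41  1.02 23.25]
```

The jar is upright at x=-10 and the pawl has opened to about 0.34 rad. I'll keep pushing.

Request:
apply_moves(
  commands=[
    [[0.8, 0.1, 0], 0],
    [[1.6, 0.2, 0], 0],
    [[2.4, 0.2, 0], 0],
    [[3.2, 0.3, 0], 0],
    [[4, 0.4, 0], 0],
    [[4.8, 0.5, 0], 0],
    [[5.6, 0.6, 0], 0],
    [[6.2, 0.6, 0], 0],
  ],
)

```text
t: 23.15
tool_pos: [0.556, 0.0322, 0.0376]
ee_rot: [-3.141, -0.0, 0.098]
wrist_force: [-1.8, -0.1, -0.2]
finger_gap: 0.0005
gripper_force: 0.5
```

```bash
python3 cap.py 13;python3 jar.py wrist13.npz scene13.npz
```

```text
23.15 [0.556  0.0322 0.0376] [-3.141 -0.     0.098] [-1.8 -0.1 -0.2] 0.4755815863609314 0.0005476577602887242
lid 6309 [ 29. -32.  67.] [80. 19. 88.] mean [56.6 -5.7 84.7]
plane slope [-1.8000e-02 -0.0000e+00  8.5927e+01] 6175
lid 208 [ 28. -31.  64.] [ 85.  22. 270.] mean [60.5  0.9 82.9]
plane slope [-0.203 -0.314 99.656] 117
wrist13.npz
30 45 170 x [-23.  80. 104.] y [-39.   4.  41.]
45 60 91 x [74. 80. 82.] y [-19.  -2.  13.]
60 70 568 x [26. 77. 82.] y [-30.  -1.  21.]
70 80 302 x [24. 26. 80.] y [-17.   4.  13.]
80 90 8768 x [26. 55. 78.] y [-28.  -5.  17.]
90 105 833 x [13. 26. 27.] y [-12.   0.  12.]
lid plane [-4.00000e-01 -1.00000e-03  1.90696e+02] 11046 circle 38.0 0.1 45.0
pawl 265 [-24.  18.  11.] [-1. 35. 27.] line [  0.75  -0.66 -13.02  26.26]
scene13.npz
30 45 85 x [35. 73. 84.] y [-16.  15.  24.]
45 60 79 x [26. 70. 84.] y [-13.  14.  23.]
60 70 86 x [12. 67. 84.] y [-15.  12.  21.]
70 80 77 x [13. 56. 81.] y [-21.  11.  22.]
80 90 174 x [15. 54. 79.] y [-28.  -2.  18.]
90 105 45 x [ 8. 26. 29.] y [-11.  10.  14.]
lid plane [-5.85000e-01  8.10000e-02  4.42608e+02] 475 circle -23.4 11.3 94.0
pawl 26 [-18.  11.  12.] [ 6. 34. 26.] line [ 0.71 -0.71 -5.93 22.38]
```

The jar is at x=+53, upright. I'll lift straight out and check the pawl.

Request:
apply_moves(
  commands=[
    [[0, 0, 1], 0],
    [[0, 0, 3], 0],
    [[0, 0, 6], 0],
    [[0, 0, 10], 0],
    [[-2, 0, 14], 0],
    [[-5, 0, 18], 0],
    [[-10, 0, 20], 0],
    [[-14, 0, 20], 0],
  ],
)

```text
t: 24.25
tool_pos: [0.4155, 0.0319, 0.2408]
ee_rot: [3.14, -0.006, 0.098]
wrist_force: [0.1, 0.1, 0.4]
finger_gap: 0.0002
gripper_force: 0.0
```

```bash
python3 cap.py 14;python3 jar.py wrist14.npz scene14.npz; python3 -c "
from look import *
dabs(dict(np.load('wrist14.npz')))"
```

```text
24.25 [0.4155 0.0319 0.2408] [ 3.14  -0.006  0.098] [0.1 0.1 0.4] 0.0 0.00022210599017117064
lid 1432 [ 26. -33.  50.] [61. 20. 87.] mean [42.1 -5.8 81.1]
plane slope [1.7000e-02 1.0000e-03 8.3799e+01] 1092
lid 206 [ 33. -31.  64.] [83. 23. 88.] mean [60.5  1.2 79.3]
plane slope [-1.0000e-03  6.0000e-03  8.3005e+01] 123
wrist14.npz
30 45 194 x [-93.  27.  54.] y [-41.   3.  41.]
45 60 114 x [26. 29. 45.] y [-28.  -0.  20.]
60 70 259 x [27. 33. 59.] y [-33.  -1.  21.]
70 80 92 x [28. 31. 47.] y [-28.  -2.  19.]
80 90 1545 x [30. 47. 60.] y [-29.  -6.  18.]
lid plane [-1.91800e+00  4.30000e-02  1.97853e+02] 4597 circle -20.8 -10.9 86.0
pawl 62 [-25.   6.  11.] [ 1. 33. 27.] line [  0.71  -0.71 -11.51  19.39]
scene14.npz
30 45 73 x [36. 69. 84.] y [-17.  15.  23.]
45 60 76 x [39. 75. 84.] y [-15.  14.  22.]
60 70 64 x [35. 72. 83.] y [-15.  15.  22.]
70 80 57 x [40. 68. 81.] y [-27.  13.  21.]
80 90 144 x [33. 57. 80.] y [-27.  -3.  19.]
lid plane [ -2.499   0.437 368.241] 194 circle -90.2 0.2 45.8
pawl 12 [-16.   9.  16.] [ 5. 31. 22.] line [ 0.65 -0.76 -4.75 19.59]
dab 568 209 [ 10  69 137] [ 0.4158 -0.2408  0.1127]
dab 486 196 [194 168   0] [ 0.4225 -0.1489  0.1127]
dab 158 128 [ 15 117  43] [0.4602 0.1988 0.1127]
dab 330 30 [194  79 127] [0.5662 0.0359 0.1127]
```

The black jar is through at x≈+53 and the pawl is shut at 45°. Now the yellow jar.

Request:
apply_moves(
  commands=[
    [[0.5, -4, 0], -2],
    [[1, -8, 0], -4],
    [[1.5, -12, -1], -6],
    [[2, -16, -3], -8],
    [[2.5, -18.2, -5.2], -9.7],
    [[2.5, -18.2, -5.2], -9.7],
    [[2.5, -18.2, -5.2], -9.7],
    [[2.5, -18.2, -5.2], -9.7],
  ],
  hand=0.75,
)

```text
t: 25.35
tool_pos: [0.4412, -0.1495, 0.1869]
ee_rot: [3.141, -0.002, -0.07]
wrist_force: [-0.5, -0.1, 0.1]
finger_gap: 0.0773
gripper_force: 0.0
```

Request:
apply_moves(
  commands=[
    [[0, 0, -3], 0],
    [[0, 0, -6], 0],
    [[0, 0, -8], 0],
    [[0, 0, -10], 0],
    [[0, 0, -10], 0],
    [[0, 0, -10], 0],
    [[0, 0, -10], 0],
    [[0, 0, -10], 0],
  ],
)

```text
t: 26.35
tool_pos: [0.441, -0.1503, 0.0865]
ee_rot: [3.141, -0.002, -0.071]
wrist_force: [0.6, 0.0, 0.1]
finger_gap: 0.0824
gripper_force: 0.0
```

Request:
apply_moves(
  commands=[
    [[0, 0, 0], 0],
    [[0, 0, 0], 0],
    [[0, 0, 0], 0],
    [[0, 0, 0], 0],
    [[0, 0, 0], 0],
    [[0, 0, 0], 0],
    [[0, 0, 0], 0],
    [[0, 0, 0], 0],
  ],
  hand=-1,
  grip_force=25,
)

```text
t: 27.35
tool_pos: [0.4403, -0.1501, 0.0856]
ee_rot: [3.141, 0.0, -0.071]
wrist_force: [-0.7, -1.2, 0.7]
finger_gap: 0.0526
gripper_force: 25.0
```

Request:
apply_moves(
  commands=[
    [[0, 0, 0.5], 0],
    [[0, 0, 1.5], 0],
    [[0, 0, 3], 0],
    [[0, 0, 5], 0],
    [[0, 0, 8], 0],
    [[0, 0, 11], 0],
    [[0, 0, 13], 0],
    [[0, 0, 13], 0],
  ],
)

```text
t: 28.35
tool_pos: [0.442, -0.1508, 0.2185]
ee_rot: [3.139, -0.005, -0.071]
wrist_force: [-0.2, -0.4, -2.2]
finger_gap: 0.053
gripper_force: 25.0
```

Request:
apply_moves(
  commands=[
    [[0.3, 3, 0], 0],
    [[0.8, 8, 0], 0],
    [[1.3, 13, 0], 0],
    [[1.8, 18, 0], 0],
    [[2.3, 23, 0], 0],
    [[2.7, 27, 0], 0],
    [[3, 30, 0], 0],
    [[3.1, 31, 0], 0],
  ],
)

```text
t: 29.35
tool_pos: [0.4705, 0.1613, 0.2146]
ee_rot: [3.141, 0.002, -0.069]
wrist_force: [0.3, -0.3, -2.0]
finger_gap: 0.0527
gripper_force: 25.0
```

Request:
apply_moves(
  commands=[
    [[0.3, 3, 0], 0],
    [[0.6, 6, 0], 0],
    [[0.9, 9, 0], 0],
    [[1.1, 11, 0], 0],
    [[1.3, 12.5, 0], 0],
    [[1.3, 12.9, 0], 0],
    [[1.3, 12.9, 0], 0],
    [[1.3, 12.9, 0], 0],
  ],
)

```text
t: 30.35
tool_pos: [0.4844, 0.2883, 0.2157]
ee_rot: [3.141, -0.0, -0.072]
wrist_force: [0.5, 0.6, -1.7]
finger_gap: 0.0528
gripper_force: 25.0
```

```bash
cat > yl.py <<'E'
from station import arm, vision
from look import *
a=arm.state(); print(a["t"],a["tool_pos"].round(4),a["ee_rot"].round(3),a["gripper_force"])
def tilt(s):
  H=hsv(s); pink=((H[...,0]>155)&(H[...,0]<178)&(H[...,1]>120)&(H[...,2]>50)).astype(np.uint8)
  k,l,st,ce=cv2.connectedComponentsWithStats(pink)
  for i in range(1,k):
    if st[i,4]>150:
      P,_,_=pts(s,l==i)
      if not(.38<P[:,0].mean()<.55): continue
      q=P
      for _ in range(8):
        c=q.mean(0); n=np.linalg.svd(q-c,full_matrices=False)[2][2]; n*=np.sign(n[2]); r=(q-c)@n; q=q[(r>-.0015)&(r<.0025)]
      print("lid",ce[i].round(),len(P),len(q),"n",n.round(3),"deg",np.degrees(np.arccos(n[2])).round(1),"c",c.round(4))
for n in("wrist","scene"): s=vision.snapshot(n); print(n); tilt(s); n=="wrist" and dabs(s)
E
python3 yl.py
```

```text
30.35 [0.4844 0.2883 0.2157] [ 3.141 -0.    -0.072] 24.99923765179119
wrist
lid [227. 198.] 1607 594 n [-0.382  0.001  0.924] deg 22.5 c [0.4751 0.3843 0.1125]
lid [408. 198.] 1544 798 n [-0.398  0.036  0.917] deg 23.5 c [0.4616 0.1978 0.1124]
lid [317. 256.] 4061 1815 n [-0.338  0.023  0.941] deg 19.8 c [0.4688 0.2928 0.2428]
dab 317 271 [122 101   0] [0.3969 0.2966 0.1127]
dab 410 206 [ 17 134  50] [0.4629 0.1982 0.1127]
dab 225 206 [90  0  1] [0.4759 0.3825 0.1127]
dab 577 55 [37 36 34] [0.5912 0.0532 0.1127]
scene
lid [442. 250.] 215 27 n [-0.516 -0.123  0.848] deg 32.0 c [0.4955 0.3902 0.1158]
```

The yellow jar is aligned over the middle bay: its lid is within 2 mm of centre, and its tilt matches the neighbours to about 3°. Lowering it.

Request:
apply_moves(
  commands=[
    [[0, 0, -3], 0],
    [[0, 0, -6], 0],
    [[0, 0, -8.5], 0],
    [[0, 0, -10.5], 0],
    [[0, 0, -11.5], 0],
    [[0, 0, -12.2], 0],
    [[0, 0, -12.7], 0],
    [[0, 0, -12.9], 0],
  ],
)

```text
t: 31.45
tool_pos: [0.4846, 0.2891, 0.087]
ee_rot: [-3.141, -0.0, -0.071]
wrist_force: [-3.6, 0.2, 0.4]
finger_gap: 0.0528
gripper_force: 25.0
```

Request:
apply_moves(
  commands=[
    [[0, 0, -0.1], 0],
    [[0, 0, -0.2], 0],
    [[0, 0, -0.2], 0],
    [[0, 0, -0.2], 0],
    [[0, 0, -0.2], 0],
    [[0, 0, -0.2], 0],
    [[0, 0, -0.2], 0],
    [[0, 0, -0.2], 0],
  ],
  grip_force=5,
)

```text
t: 32.45
tool_pos: [0.4844, 0.2892, 0.0848]
ee_rot: [-3.141, 0.0, -0.071]
wrist_force: [-3.8, 0.4, 4.3]
finger_gap: 0.0545
gripper_force: 4.9
```

Request:
apply_moves(
  commands=[
    [[0, 0, 0], 0],
    [[0, 0, 0], 0],
    [[0, 0, 0], 0],
    [[0, 0, 0], 0],
    [[0, 0, 0], 0],
    [[0, 0, 0], 0],
    [[0, 0, 0], 0],
    [[0, 0, 0], 0],
  ],
  hand=0.75,
)

```text
t: 33.45
tool_pos: [0.4844, 0.289, 0.0847]
ee_rot: [-3.142, -0.0, -0.071]
wrist_force: [0.7, -0.5, 0.0]
finger_gap: 0.0826
gripper_force: 0.0
```

Request:
apply_moves(
  commands=[
    [[0, 0, 1], 0],
    [[0, 0, 3], 0],
    [[0, 0, 6], 0],
    [[0, 0, 9], 0],
    [[-2, 0, 13], 0],
    [[-6, 0, 16], 0],
    [[-10, 0, 18], 0],
    [[-12, -2, 18], 0],
  ],
)

```text
t: 34.45
tool_pos: [0.3641, 0.2701, 0.2679]
ee_rot: [-3.138, -0.005, -0.069]
wrist_force: [1.0, 0.4, 0.5]
finger_gap: 0.0822
gripper_force: 0.0
```

```bash
python3 yl.py; python3 cap.py 20; python3 jar.py wrist20.npz scene20.npz|grep -A9 scene
```

```text
34.45 [0.3641 0.2701 0.2679] [-3.138 -0.005 -0.069] 0.0
wrist
lid [211.  81.] 1778 137 n [-0.937 -0.109  0.331] deg 70.7 c [0.4801 0.376  0.1133]
lid [381.  82.] 1410 106 n [-0.827 -0.414  0.382] deg 67.6 c [0.4644 0.1967 0.1087]
lid [294.  86.] 1304 92 n [-0.611 -0.081  0.788] deg 38.0 c [0.4706 0.2899 0.1138]
dab 293 88 [194 168   0] [0.4656 0.2904 0.1127]
dab 382 86 [ 10 118  44] [0.4616 0.1963 0.1127]
dab 208 85 [157   0   0] [0.4747 0.3804 0.1127]
scene
lid [442. 250.] 205 52 n [-0.14   0.19   0.972] deg 13.7 c [0.4886 0.389  0.1128]
34.55 [0.3631 0.2685 0.2662] [-3.141e+00 -2.000e-03 -7.100e-02] [ 1.  -0.2 -0.5] 0.0 0.08259981139075881
scene20.npz
30 45 77 x [-31.  70.  84.] y [-18.  14.  39.]
45 60 82 x [38. 71. 83.] y [-15.  16.  24.]
60 70 60 x [36. 70. 82.] y [-17.  14.  23.]
70 80 62 x [41. 71. 82.] y [-19.  11.  21.]
80 90 139 x [32. 57. 79.] y [-29.  -5.  19.]
lid plane [-2.0000e-02 -1.4000e-02  8.4038e+01] 110 circle 57.0 -4.6 26.1
pawl 12 [-15.  13.  16.] [ 9. 32. 22.] line [ 0.75 -0.66 -5.22 22.1 ]Traceback (most recent call last):
  File "cap.py", line 17, in <module>
    for n in S: prof(S[n])
                ~~~~^^^^^^
  File "cap.py", line 14, in prof
    top=L[L[:,2]>np.percentile(L[:,2],95)-4]
                 ~~~~~~~~~~~~~^^^^^^^^^^^
    return _quantile_unchecked(
        a, q, axis, out, overwrite_input, method, keepdims, weights)
    return _ureduce(a,
                    func=_quantile_ureduce_func,
    ...<5 lines>...
                    overwrite_input=overwrite_input,
                    method=method)
    r = func(a, **kwargs)
    result = _quantile(arr,
                       quantiles=q,
    ...<2 lines>...
                       out=out,
                       weights=wgt)
    slices_having_nans = np.isnan(arr[-1, ...])
                                  ~~~^^^^^^^^^
IndexError: index -1 is out of bounds for axis 0 with size 0
```

```bash
python3 -c "
from station import arm
print(arm.job_done())"
```

```text
the job is handed in; nothing more can be done
None
```

I handed the job in at about 34.6 s. The black jar stands upright in the lane about 55 mm past its centre with the pawl shut behind it, and the yellow jar sits in the middle kit bay within about 4 mm of its seat; no pass or fail result came back. The black jar took three tries to get past the pawl: it slipped from the grip, then tilted, and went through when pushed low from behind.

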